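# Finish the pinwheel of cartons on the desk carousel and bring its mark to the front

## Robot

A 6-joint arm with a two-finger parallel gripper is mounted at the origin on the work surface; the furniture and walls round the work are solid. World frame = base frame: x ahead of the robot, y to its left, z up, the work surface at z = 0. Lengths are in mm, angles in degrees, forces in N, time in s.
With the tool pointing down it reaches from about 350 to 850 mm from the base axis. Payload 8.1 kg.
Tool frame: the origin (TCP) lies at the very end of the fingers, on their centre line; the grasp point (between the pads) lies 19 mm behind it; z points along the fingers, y is the line along which they close (so a half turn about z gives the same grasp; the last joint's range is limited). The gripper opens to 85 mm and grips with 20 to 120 N. Pads are 22 mm wide; open, the fingers measure 114 mm over their backs; the gripper's body (76 mm by 85 mm) begins 54 mm behind the grasp point. The pads swing forward as they close: fully open they stand 13 mm farther back than shut.
Start: joints at [-70.497, 7.471, 85.268, -0, 87.261, -4.893], TCP at [247.85, -546.421, 231.292] pointing down, gripper open.
Joint ranges: [-169.43, 169.43], [-51.17, 129.36], [1.28, 143.12], [-76.62, 256.62], [0, 156.53], [-152.29, 152.29]. Speed limits (degrees/s): [136.94, 136.94, 159.86, 180, 180, 180].

## Interface

Orientations are given as [roll, pitch, yaw] about the fixed x, y, z axes, in that order (R = Rz(yaw) Ry(pitch) Rx(roll)).
In Python, from bench import status, viewer, job gives the robot as it stands.
- The arm moves only by the tool arm_command, never from a script. Its argument "targets" is a list that holds one entry, the list of rows, each a list of 7 numbers: the shift along the world's x, y, z in m, then the turn, a rotation vector about the world's x, y, z in rad, then the opening, from -1 (shut) to 1 (fully open). In form: [[[dx, dy, dz, rx, ry, rz, gripper], ...]]. A call has 1 to 10 rows; each row shifts and turns the commanded pose from where the row before left it; what a row does not reach is not made up. A row lasts 1/8 s, in which the tool goes at most 62.5 mm and 10.7 degrees, less where a joint would pass 70% of its speed; a pose out of reach is approached as far as the arm can. A call with a gripper value outside its range is refused whole. The fingers move at their own pace and stop on an object; "force" is the grip in N (left out, the last holds). Time passes only in rows, so rows that do not move let the fingers close. It gives the time, the measured TCP pose, the force, the opening and the grip force at its end, in the units of the state.
- status.sense(): the state, without advancing time (a new reading comes with each control period).
- viewer.snapshot(name): name is "scene" or "side" or "wrist"; returns the picture (384x512x3 uint8, red, green, blue); there is no depth.
- viewer.camera_model(name): a dict with "vertical_fov" (degrees; the focal length in pixels is half the picture's height over the tangent of half this angle, whatever the lens; pixels are square), "cx", "cy" (the principal point, pixels), "k1" (the pictures are not rectified: a ray, as slopes to the right and down, at radius r is drawn at 1 + k1 r^2 times it, then the intrinsics apply), "xyz" and "attitude" of the camera in the world. Camera axes: x right, y down, z forward; pixel columns grow to the right and rows downward; lengths in mm; the calibration is good to about 2 mm. A picture is of the moment at which its call begins: read the wrist's pose just before it. camera_model takes no time and is no camera call; for the wrist camera it gives the pose at the moment of the call.
- job.hand_in(): hands the job in; it is judged then, once.
The state is a dict: "time": time; "joint_pos": joint angles; "qd": joint speeds; "joint_efforts": joint torques, N m; "tool_pos": TCP position; "tcp_rot": TCP orientation; "ft_force": force on the tool from outside, world axes, zero at the start; "wrist_torque": the same for the moment, N m; "finger_gap": finger opening in mm; "grip_force": force on a finger pad.
Only numpy, scipy, OpenCV 4.12 (cv2) and the standard library are available. Lean on these libraries where they do the work, as an engineer would, in place of code of your own. Each camera call takes 0.05 s, during which the arm holds its last target. There are 200 camera calls.

## Task

First put the two loose staple cartons into the two empty bays of the desk carousel, lying flat inside their fences so that the four cartons make an interlocking pinwheel: the orange carton into the bay with the orange floor, the blue one into the other empty bay. Then grip the carousel's brass knob and turn the disc until the orange mark on its rim points at the white pointer on the front of the base, with all four cartons still in their bays. Finish while gripping the knob and holding the disc still (do not let go), and leave the mug, glue stick and tape roll alone.

Things in the scene. Friction and masses are not known exactly. Their poses are not given: they have to be found in the camera images.
- orange_carton: orange carton, a stiff box 36 (own x) x 83 (own y) x 45 mm (z) high with a white band round its middle, loose, about 80 g; origin at the centre of its underside, z up. It looks the same after a half turn about z. It starts on a cork mat (4 mm thick) on the robot's right. A wall of the room stands close by the desk's right edge (all y below -0.40 m where x is above 0.48 m).
- blue_carton: blue carton, a stiff box 36 (own x) x 83 (own y) x 45 mm (z) high with a white band round its middle, loose, about 80 g; origin at the centre of its underside, z up. It looks the same after a half turn about z. It starts on a cork mat (4 mm thick) on the robot's right. A wall of the room stands close by the desk's right edge (all y below -0.40 m where x is above 0.48 m).
- stock_carton_a: brown cardboard carton, loose, same size, mass and axes as the orange one, already standing in bay 1.
- stock_carton_b: brown cardboard carton, loose, same size, mass and axes as the orange one, already standing in bay 3.
- disc_centre (a point): centre of the carousel's round wooden disc (244 mm across), on its upper face 20 mm above the desk, on the upright turning axis; turns with the disc. The disc's -x axis points from here to the orange mark on its rim. Bays 0 to 3 lie at (-48.5,-23.5), (23.5,-48.5), (48.5,23.5), (-23.5,48.5) mm, round a free square hole 47 mm wide inside the inner ribs.
- bay0 (a point): bay with the orange floor, for the orange carton, by the orange mark: centre of its floor, 20 mm above the desk; y along the bay, x across, z up. 94 x 44 mm inside, ribs 3 mm thick, 6 mm high. The carton's origin belongs here, long side along y. The free hole at the disc's centre borders the half towards own +y, so a carton held 22 mm from its middle at that end leaves room for the inner finger.
- bay1 (a point): bay filled with a brown carton: centre of its floor, 20 mm above the desk; y along the bay, x across, z up. 94 x 44 mm inside, ribs 3 mm thick, 6 mm high. The carton's origin belongs here, long side along y.
- bay2 (a point): empty bay, bare wood floor, for the blue carton, across from bay 0: centre of its floor, 20 mm above the desk; y along the bay, x across, z up. 94 x 44 mm inside, ribs 3 mm thick, 6 mm high. The carton's origin belongs here, long side along y. The free hole at the disc's centre borders the half towards own +y, so a carton held 22 mm from its middle at that end leaves room for the inner finger.
- bay3 (a point): bay filled with a brown carton: centre of its floor, 20 mm above the desk; y along the bay, x across, z up. 94 x 44 mm inside, ribs 3 mm thick, 6 mm high. The carton's origin belongs here, long side along y.
- disc_mark (a point): orange mark on the disc's rim, 113 mm from the turning axis, on the disc's upper face; turns with the disc.
- front_mark (a point): fixed point over the carousel base's nose, 113 mm from the turning axis on its front side, in line with the white pointer (a white bar and dot on the black nose that sticks out from under the disc): the disc's mark belongs over this point.
- knob: brass knob post on the disc, beside bay 1, 106 mm from the turning axis, at (0,-106) mm in the disc's frame: round, 18 mm thick, 63 mm high (its top is 83 mm above the desk), foot flange 26 mm wide and 9 mm high. Origin at its foot on the disc's upper face, z up, axes those of the disc; it turns with the disc.
- disc (a joint): turning angle of the disc since the start, rad, counter-clockwise from above, free for almost a full turn either way (-6.2 to 6.2); 0 at the start wherever the mark then stands. It turns smoothly with light friction (0.05 N m, about 0.5 N at the knob) and stays where it is left.
- glue_stick: glue stick, 25 mm thick, 89 mm high, standing; origin at its foot. To be left alone.
- tape_roll: roll of tape lying flat, 93 mm across, 48 mm high; origin at its underside. To be left alone.
- mug: grey-green mug, 86 x 118 x 96 mm; origin at its underside. To be left alone.

How it is judged (in metres and radians):
On the way, in this order (a step that is already met when the one before it is completed fails the run):
1. both loose cartons lie flat in their bays (orange in bay 0, blue in bay 2), let go, before the mark is brought to the front (distance between orange_carton and bay0 below 0.008 m and angle between the y axis of orange_carton and the y axis of bay0, either way round below 0.1 rad and angle between each of orange_carton, blue_carton's own z axis and vertical below 0.06 rad and distance between blue_carton and bay2 below 0.008 m and angle between the y axis of blue_carton and the y axis of bay2, either way round below 0.1 rad and contact force between the fingers and orange_carton below 0.1 N and contact force between the fingers and blue_carton below 0.1 N), for 0.2 s.
2. the disc's orange mark is at the pointer, the knob gripped (horizontal distance between disc_mark and front_mark below 0.012 m and contact force between the fingers and knob above 2 N), for 0.2 s.
At the end, for the whole second after the job is handed in: Ends holding: knob pressed by the fingers (over 2 N), disc mark within 12 mm of the front mark, disc still (under 0.05 rad/s); all four cartons flat in their bays (8 mm, 0.1 rad, tilt 0.06 rad), orange in bay 0, blue in bay 2, neither of these touched by the fingers (all of step 1 and all of step 2 and distance between stock_carton_a and bay1 below 0.008 m and angle between the y axis of stock_carton_a and the y axis of bay1, either way round below 0.1 rad and angle between each of stock_carton_a, stock_carton_b's own z axis and vertical below 0.06 rad and distance between stock_carton_b and bay3 below 0.008 m and angle between the y axis of stock_carton_b and the y axis of bay3, either way round below 0.1 rad and velocity of joint disc between -0.05 and 0.05 rad/s); the arm keeps its last pose, push and grip.
It fails at once if the glue stick is shifted (20 mm) or tipped (distance of glue_stick from where it was at the start of the episode above 0.02 m or angle between glue_stick's own z axis and vertical above 0.3 rad).
It fails at once if the tape roll is shifted (20 mm) or tipped (distance of tape_roll from where it was at the start of the episode above 0.02 m or angle between tape_roll's own z axis and vertical above 0.3 rad).
It fails at once if the mug is shifted (20 mm) or tipped (distance of mug from where it was at the start of the episode above 0.02 m or angle between mug's own z axis and vertical above 0.3 rad).
It also fails if it takes over 72 s, if anything falls off the work surface, if the arm or the gripper's body presses on something with over 40 N, if the wrist force passes 120 N, or if a joint passes its speed limit or range.

## Working session

There is one attempt and no reset: what is moved stays moved. The work goes in short steps, Python scripts to look and compute and a tool call to move; the robot and the scene stay as the last step left them, time stands still between calls to the robot, and variables do not carry over. Pictures are saved under pics/ and viewed, at most 10 in all, crops included, and the job is handed in when it is done.

Besides the shell and the picture viewer there is one more tool, called as a command line: name --argument value ..., lists and objects as JSON in quotes. arm_command: Moves the arm, as the interface text tells. Its arguments: {"type":"object","properties":{"targets":{"type":"array"},"force":{"type":"number"}},"required":["targets"]}

```bash
mkdir -p pics; ls; python3 - <<'E'
from bench import status, viewer
import cv2,numpy as np
s=status.sense(); print(s)
for n in("scene","side","wrist"):
    print(n,viewer.camera_model(n)); im=viewer.snapshot(n); cv2.imwrite(f"pics/{n}0.png",im[:,:,::-1])
E
```

```text
pics
{'time': 0.0, 'joint_pos': array([-7.04960752e+01,  7.51526202e+00,  8.53296448e+01,  6.12571240e-04,
        8.72625776e+01, -4.89115588e+00]), 'qd': array([-0.03609709,  0.00720436,  0.05823204,  0.01646413, -0.02333181,
       -0.03930674]), 'joint_efforts': array([-1.12927777e-03, -5.69405115e+01, -5.00552130e+01, -2.99183712e-04,
        1.50368165e-02,  1.18925661e-05]), 'tool_pos': array([ 247.67076964, -545.88433619,  230.23933764]), 'tcp_rot': array([-1.79892959e+02, -9.77403784e-03,  2.43950417e+01]), 'ft_force': array([-0.09265186, -0.26811677, -1.29964726]), 'wrist_torque': array([0.00664903, 0.01352627, 0.04162904]), 'grip_force': 0.0, 'finger_gap': 84.95041520721831}
scene {'vertical_fov': 43.29311909429089, 'cx': 258.86864830331785, 'cy': 191.06151738090335, 'k1': -0.14534144425359463, 'xyz': array([259.13855632, 608.65881371, 939.42387391]), 'attitude': array([-139.82057634,   -0.80733524, -151.39668592])}
side {'vertical_fov': 52.10395263241489, 'cx': 255.2165771964995, 'cy': 191.48796610969632, 'k1': -0.1112192690207897, 'xyz': array([ 98.38354974, 620.0660432 , 377.92220408]), 'attitude': array([-112.39949492,    0.97973748, -143.79090749])}
wrist {'vertical_fov': 69.979584117264, 'cx': 255.6858436354079, 'cy': 194.53711908250574, 'k1': -0.03689436854846561, 'xyz': array([ 310.33076105, -517.74543565,  373.19390313]), 'attitude': array([ 1.64503382e+02,  9.45034854e-02, -6.56233065e+01])}
```

```bash
python3 - <<'E'
import cv2,numpy as np
a=[cv2.imread(f"pics/{n}0.png") for n in("scene","wrist")]
cv2.imwrite("pics/a.png",cv2.resize(a[0],(800,600),interpolation=cv2.INTER_CUBIC))
cv2.imwrite("pics/b.png",np.hstack([cv2.resize(cv2.imread(f"pics/{n}0.png"),(400,300),interpolation=cv2.INTER_AREA) for n in("side","wrist")]))
E
```

```text
(no output)
```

View pics/a.png

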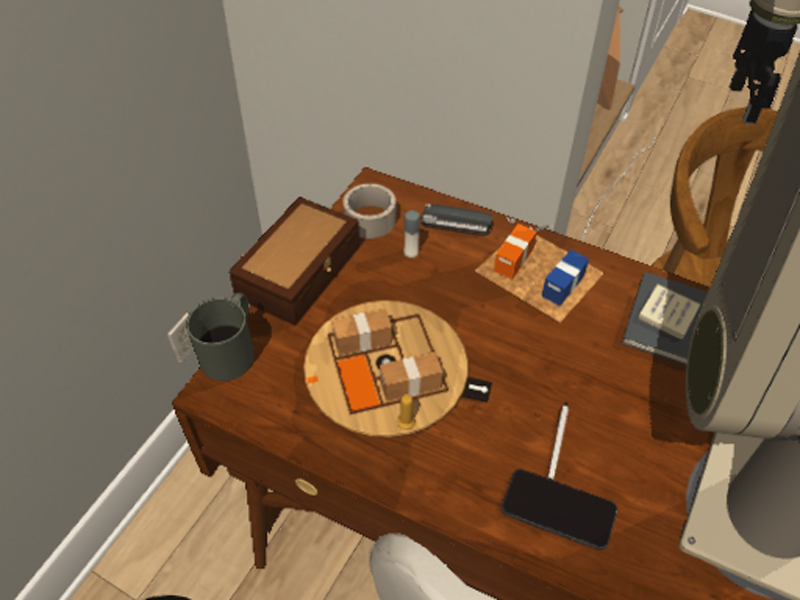

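View pics/b.png

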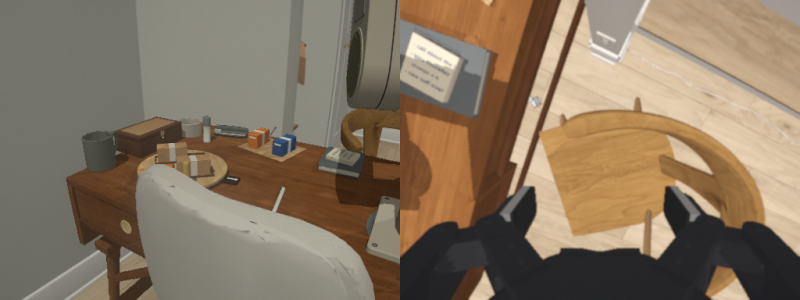

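The scene view (800x600) shows the disc around (386,368), its mark at (312,379) on the far side, the pointer at (478,388) and the knob at (407,410). The orange carton is at (516,250) and the blue one at (566,277), both on the cork mat. The glue stick is at (412,235) and the tape roll at (370,210).

```bash
cat > h.py <<'E'
import numpy as np, cv2
from scipy.spatial.transform import Rotation as Ro
from scipy.optimize import least_squares
def cam(m):
    f=192/np.tan(np.radians(m['vertical_fov'])/2)
    return f,m['cx'],m['cy'],m['k1'],np.array(m['xyz']),Ro.from_euler('xyz',m['attitude'],degrees=True).as_matrix()
def ray(m,px):
    f,cx,cy,k,c,R=cam(m); d=(np.array(px,float)-[cx,cy])/f
    u=d.copy()
    for _ in range(20): u=d/(1+k*(u@u))
    return c,R@np.r_[u,1]
def atz(m,px,z):
    c,d=ray(m,px); return c+d*(z-c[2])/d[2]
def proj(m,P):
    f,cx,cy,k,c,R=cam(m); q=(np.atleast_2d(P)-c)@R; u=q[:,:2]/q[:,2:]
    return u*(1+k*(u**2).sum(1,keepdims=True))*f+[cx,cy]
def tri(obs):
    A=np.zeros((3,3));b=np.zeros(3)
    for m,p in obs:
        c,d=ray(m,p);d=d/np.linalg.norm(d);Q=np.eye(3)-np.outer(d,d);A+=Q;b+=Q@c
    return np.linalg.solve(A,b)
E
python3 - <<'E'
from h import *
from bench import viewer
m=viewer.camera_model("scene")
for n,p,z in [("disc",(386,368),20),("mark",(312,379),20),("ptr",(478,388),10),("knobtop",(407,398),83),("knobfoot",(407,427),20),("orange top",(517,238),49),("blue top",(567,265),49),("glue",(412,253),0),("tape",(370,195),48),("tapebot",(372,232),0),("mugtop",(217,312),96),("boxcorner",(357,240),50),("stapler",(457,215),30)]:
    print(n,atz(m,np.array(p)*.64,z).round(0))
E
```

```text
disc [579.  52.  20.]
mark [664. 122.  20.]
ptr [447.  12.  10.]
knobtop [508. 119.  83.]
knobfoot [504. 125.  20.]
orange top [ 508. -265.   49.]
blue top [ 412. -249.   49.]
glue [ 665. -190.    0.]
tape [ 775. -237.   48.]
tapebot [ 750. -201.    0.]
mugtop [814. 133.  96.]
boxcorner [ 736. -129.   50.]
stapler [ 627. -284.   30.]
```

```bash
cat >> h.py <<'E'
def tcpT(s):
    return np.array(s['tool_pos']),Ro.from_euler('xyz',s['tcp_rot'],degrees=True).as_matrix()
E
python3 - <<'E'
from h import *
from bench import viewer,status
m=viewer.camera_model("wrist");p,R=tcpT(status.sense())
f,cx,cy,k,c,Rc=cam(m)
print("offset in tool",R.T@(c-p),"\nRc in tool",(R.T@Rc).round(3))
np.savez("wr.npz",o=R.T@(c-p),R=R.T@Rc)
print(atz(m,(256,192),0),[atz(m,q,0).round() for q in[(0,0),(511,0),(0,383),(511,383)]])
E
```

```text
offset in tool [ 6.87169944e+01 -3.82882044e-02 -1.42852593e+02] 
Rc in tool [[-0.    -0.964 -0.267]
 [ 1.    -0.    -0.   ]
 [-0.    -0.267  0.964]]
[ 219.39850322 -558.89883691    0.        ] [array([ 313., -168.,    0.]), array([ 574., -745.,    0.]), array([-317., -275.,   -0.]), array([   80., -1146.,     0.])]
```

arm_command --targets '[[[0.026, 0.045, 0.011, 0, 0, -0.061, 1], [0.026, 0.045, 0.011, 0, 0, -0.061, 1], [0.026, 0.045, 0.011, 0, 0, -0.061, 1], [0.026, 0.045, 0.011, 0, 0, -0.061, 1], [0.026, 0.045, 0.011, 0, 0, -0.061, 1], [0.026, 0.045, 0.011, 0, 0, -0.061, 1], [0.026, 0.045, 0.011, 0, 0, -0.06, 1], [0, 0, 0, 0, 0, 0, 1]]]'

```text
time: 1.15
tool_pos: [431.6, -228.7, 309.3]
tcp_rot: [180.0, -0.1, 0.2]
ft_force: [0.1, -1.0, 0.8]
finger_gap: 85.2
grip_force: 0.0
```

```bash
cat > shot.py <<'E'
import sys,pickle,cv2
from bench import viewer,status
n,c=sys.argv[1],sys.argv[2]
s=status.sense();m=viewer.camera_model(c);im=viewer.snapshot(c)[:,:,::-1]
pickle.dump((s,m),open(f"pics/{n}.pkl","wb"));cv2.imwrite(f"pics/{n}.png",im)
print(s['time'],s['tool_pos'].round(1),s['tcp_rot'].round(2),s['joint_pos'].round(1))
E
python3 shot.py w1 wrist
```

```text
1.15 [ 431.6 -228.7  309.3] [ 1.7999e+02 -1.1000e-01  2.4000e-01] [-34.  -11.2  95.5   0.   95.6  55.8]
```

arm_command --targets '[[[0.025, 0.045, 0, 0, 0, 0, 1], [0.025, 0.045, 0, 0, 0, 0, 1], [0.025, 0.045, 0, 0, 0, 0, 1], [0.025, 0.045, 0, 0, 0, 0, 1], [0, 0.045, 0, 0, 0, 0, 1], [0, 0, 0, 0, 0, 0, 1]]]'

```text
time: 1.95
tool_pos: [529.6, -5.2, 307.4]
tcp_rot: [-180.0, 0.1, 0.2]
ft_force: [-0.5, -0.8, 0.4]
finger_gap: 85.0
grip_force: 0.0
```

```bash
python3 shot.py w2 wrist; python3 - <<'E'
import cv2,numpy as np
cv2.imwrite("pics/c.png",cv2.resize(cv2.imread("pics/w1.png")[:300],(800,469),interpolation=cv2.INTER_CUBIC))
cv2.imwrite("pics/d.png",cv2.resize(cv2.imread("pics/w2.png")[:300],(800,469),interpolation=cv2.INTER_CUBIC))
E
```

```text
1.95 [529.6  -5.2 307.4] [-1.7997e+02  9.0000e-02  1.6000e-01] [-6.1 -4.5 89.6  0.  95.  83.7]
```

View pics/c.png

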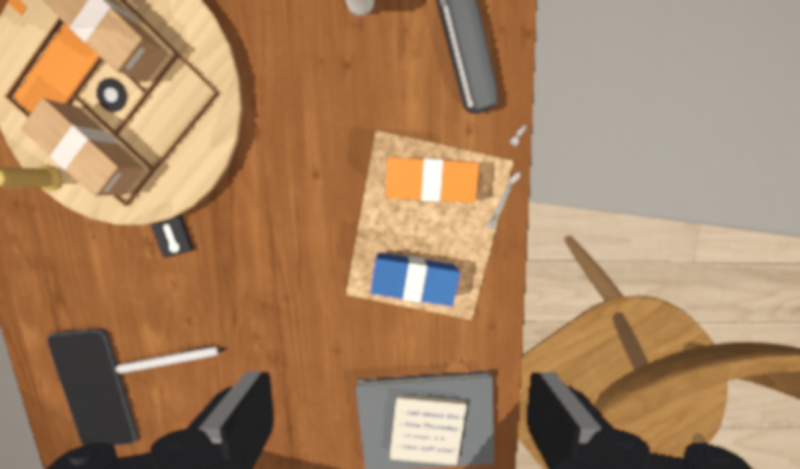

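View pics/d.png

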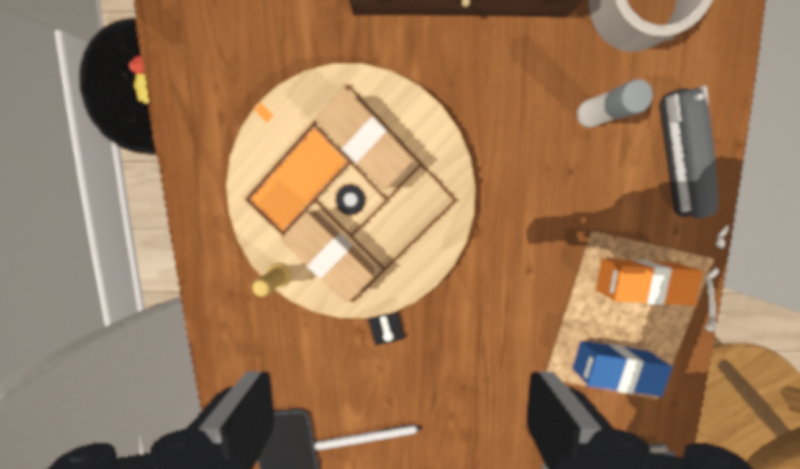

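The two wrist views (enlarged 1.5625x) show the cartons at (432,180) and (415,280) in the first. In the second, the orange floor is at (298,178), the mark at (263,112), the hub at (350,200), the pointer at (386,328) and the knob top at (262,288). An enlarged crop should give sharper corners.

```bash
python3 - <<'E'
import cv2,numpy as np
a,b=cv2.imread("pics/w1.png"),cv2.imread("pics/w2.png")
def t(im,x,y,w,h,W,H):return cv2.resize(im[y:y+h,x:x+w],(W,H),interpolation=cv2.INTER_CUBIC)
# 5x crops
L=t(a,235,95,80,105,400,525)      # w1: origin (235,95)
R=t(b,360,160,80,105,400,525)     # w2: origin (360,160)
cv2.imwrite("pics/e.png",np.hstack([L,R]))
cv2.imwrite("pics/f.png",t(b,135,35,200,200,600,600)) # 3x origin (135,35)
from h import *;import pickle
for n,im in(("w1",a),("w2",b)):
    m=pickle.load(open(f"pics/{n}.pkl","rb"))[1]
    hsv=cv2.cvtColor(im,cv2.COLOR_BGR2HSV)
    for c,lo,hi in(("or",(4,190,130),(14,255,255)),("bl",(100,130,60),(125,255,255))):
        k=cv2.inRange(hsv,lo,hi);N,lab,st,ce=cv2.connectedComponentsWithStats(k)
        for i in range(1,N):
            if st[i,4]>15:
                r=cv2.minAreaRect(np.argwhere(lab==i)[:,::-1].astype(np.float32))
                print(n,c,st[i],ce[i].round(1),np.round(r[0],1),np.round(r[1],1),round(r[2],1),atz(m,r[0],20).round(1))
E
```

```text
w1 bl [239 163  21  26 439] [249.  175.7] [249.  175.6] [18.4 24.2] 8.1 [ 412.2 -217.7   20. ]
w1 bl [271 168  22  26 433] [281.7 180.9] [281.8 180.8] [19.1 23.8] 8.1 [ 403.9 -270.5   20. ]
w2 or [383 167  33  21 224] [395.  173.2] [399.1 177.9] [30.4 20.8] 7.1 [ 507.  -236.3   20. ]
w2 or [428 170  20  24 344] [437.4 181.9] [437.7 182.1] [16.9 22.7] 9.0 [ 500.4 -301.8   20. ]
w2 bl [368 220  32  28 548] [384.4 233. ] [383.  233.5] [28.5 25.6] 17.4 [ 409.9 -222.4   20. ]
w2 bl [407 225  22  27 354] [417.3 239.4] [417.5 238. ] [21. 26.] -0.0 [ 401.2 -284.4   20. ]
```

View pics/e.png

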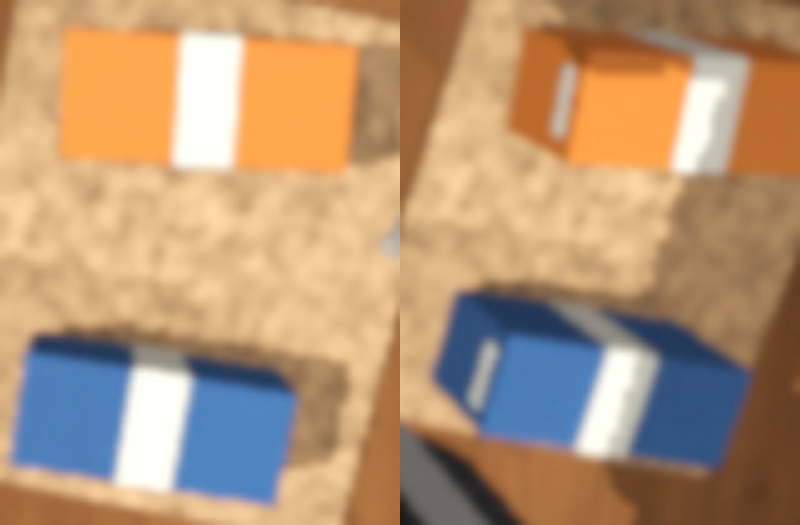

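View pics/f.png

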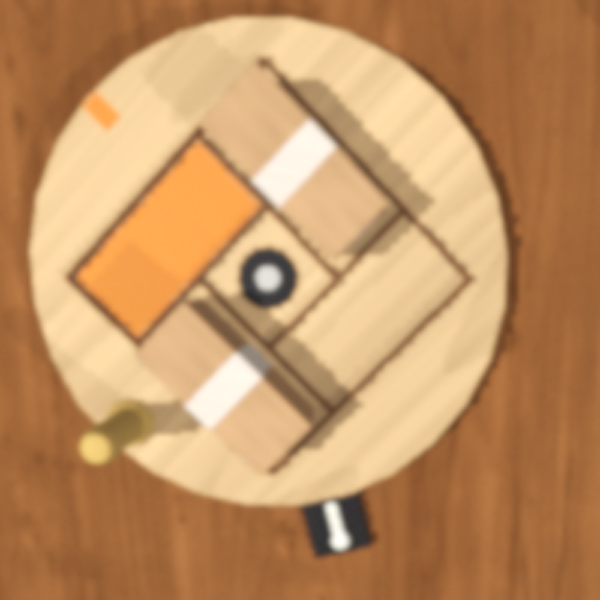

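Read from the 5x crop (w1, then w2 carton corners) and the 3x disc crop. I'll fit the poses with the height left free.

```bash
cat > fit.py <<'E'
from h import *;import pickle
M={n:pickle.load(open(f"pics/{n}.pkl","rb"))[1] for n in("w1","w2")}
C=np.array([[-18,-41.5],[18,-41.5],[18,41.5],[-18,41.5]])  # own
def rot(a):return np.array([[np.cos(a),-np.sin(a)],[np.sin(a),np.cos(a)]])
def solve(obs,x0,fixz=None):
    # obs: (view, px, own xy, dz)
    def res(p):
        r=[]
        for v,px,o,dz in obs:
            P=np.r_[p[:2]+rot(p[3])@o,(p[2] if fixz is None else fixz)+dz]; r.append(proj(M[v],P)[0]-px)
        return np.ravel(r)
    s=least_squares(res,x0,loss='soft_l1');return s.x,res(s.x).reshape(-1,2)
e1=lambda x,y:np.array([235+x/5-.4,95+y/5-.4]); e2=lambda x,y:np.array([360+(x-400)/5-.4,160+y/5-.4]); f=lambda x,y:np.array([135+x/3-.33,35+y/3-.33])
# own +y -> world -y (image right) ; own +x -> world... yaw~180: own x -> -x (image down)
FL,FR,NR,NL=[-18,-41.5],[-18,41.5],[18,41.5],[18,-41.5]   # far/near, left/right in the image
A=lambda l:[(v,p,np.array(o,float),0) for v,p,o in l]
orange=A([("w1",e1(63,30),FL),("w1",e1(357,43),FR),("w1",e1(349,173),NR),("w1",e1(62,158),NL),("w2",e2(578,65),FL),("w2",e2(565,165),NL)])
blue=A([("w1",e1(28,350),FL),("w1",e1(295,390),FR),("w1",e1(277,503),NR),("w1",e1(12,465),NL),("w2",e2(505,335),FL),("w2",e2(750,375),FR),("w2",e2(718,468),NR),("w2",e2(480,437),NL)])
disc=A([("w2",f(*p),o) for p,o in[((72,275),(-70.5,-70.5)),((140,340),(-26.5,-70.5)),((265,208),(-26.5,23.5)),((200,135),(-70.5,23.5)),((470,280),(72,72)),((333,408),(72,-23.5)),((272,345),(25,-25)),((100,111),(-113,0))]]+[("w1",np.array([217,93])/1.5625,(72,72))])
for n,o,x0 in(("orange",orange,[505,-265,49,np.pi]),("blue",blue,[410,-250,49,np.pi]),("disc",disc,[575,48,20,-2.4])):
    x,r=solve(o,x0);print(n,x[:3].round(1),np.degrees(x[3]).round(2));print(r.round(1).tolist())
D=x
for v,p in (("w2",f(268,277)),): print("hub z20",atz(M[v],p,20).round(1))
print("knobtop tri",tri([("","")] and [(M["w2"],f(96,449)),(M["w1"],np.array([2,178])/1.5625)]).round(1),"knob pred",D[:2]+rot(D[3])@[0,-106])
for q in((330,507),(340,545),(337,525)):
    P=atz(M["w2"],f(*q),10);print("ptr",P.round(1),np.degrees(np.arctan2(*(P[:2]-D[:2])[::-1])).round(1))
E
python3 fit.py
```

```text
orange [ 505.7 -257.2   45.5] 178.41
[[0.2, 0.4], [0.0, -0.2], [-0.3, -0.2], [-0.2, 0.9], [0.9, -2.8], [-0.4, 0.2]]
blue [ 410.1 -242.8   46.4] 171.79
[[-0.6, 0.3], [0.8, 0.4], [0.1, 0.6], [-0.5, 0.5], [0.5, -0.3], [0.4, -1.6], [-0.1, -0.2], [-0.5, -0.3]]
disc [585.2  43.4  21.6] -135.42
[[0.5, 0.5], [-0.7, -0.6], [-0.5, -1.1], [-0.5, 0.9], [-0.1, -0.1], [1.1, 0.4], [-0.6, 0.8], [0.5, -0.9], [0.5, -0.0]]
hub z20 [585.4  44.1  20. ]
knobtop tri [508.6 121.1  74.3] knob pred [510.74642022 118.90159308]
ptr [459.6  13.9  10. ] -166.8
ptr [437.    8.4  10. ] -166.7
ptr [449.   10.1  10. ] -166.2
```

Top heights came out at 46–47 (expected 49) and the disc at 21.6 (expected 20), and the hub agrees with the disc fit. The blue carton goes first, held 22 mm towards its world +y end with yaw 81.8.

arm_command --targets '[[[-0.013, -0.0238, -0.012, 0, 0, 0.1587, 0.41], [-0.013, -0.0238, -0.012, 0, 0, 0.1587, 0.41], [-0.013, -0.0238, -0.012, 0, 0, 0.1587, 0.41], [-0.013, -0.0238, -0.012, 0, 0, 0.1587, 0.41], [-0.013, -0.0238, -0.012, 0, 0, 0.1587, 0.41], [-0.013, -0.0238, -0.012, 0, 0, 0.1587, 0.41], [-0.013, -0.0238, -0.012, 0, 0, 0.1587, 0.41], [-0.013, -0.0238, -0.012, 0, 0, 0.1587, 0.41], [-0.013, -0.0238, -0.012, 0, 0, 0.1587, 0.41], [0, 0, 0, 0, 0, 0, 0.41]]]'

```text
time: 3.25
tool_pos: [410.4, -223.0, 198.9]
tcp_rot: [-179.9, -0.0, 81.6]
ft_force: [0.3, 0.4, -0.4]
finger_gap: 59.8
grip_force: 0.0
```

```bash
python3 shot.py w3 wrist; python3 shot.py w4 wrist; python3 - <<'E'
from h import *;import pickle
im=cv2.imread("pics/w4.png");m=pickle.load(open("pics/w4.pkl","rb"))[1]
def rot(a):return np.array([[np.cos(a),-np.sin(a)],[np.sin(a),np.cos(a)]])
for x,y,a in((505.7,-257.2,178.41),(410.1,-242.8,171.79)):
    P=np.array([np.r_[np.array([x,y])+rot(np.radians(a))@o,49] for o in([-18,-41.5],[-18,41.5],[18,41.5],[18,-41.5])])
    cv2.polylines(im,[np.round(proj(m,P)*8).astype(int)],True,(0,255,0),1,cv2.LINE_AA,3)
cv2.imwrite("pics/g.png",cv2.resize(im,(800,600),interpolation=cv2.INTER_CUBIC))
E
```

```text
3.25 [ 410.4 -223.   198.9] [-1.7985e+02 -1.0000e-02  8.1590e+01] [-3.48e+01 -1.25e+01  1.08e+02 -1.00e-01  8.46e+01 -2.64e+01]
3.3 [ 411.4 -222.2  199.8] [-1.7993e+02 -2.0000e-02  8.1460e+01] [-34.6 -12.5 107.9  -0.   84.6 -26.1]
```

View pics/g.png

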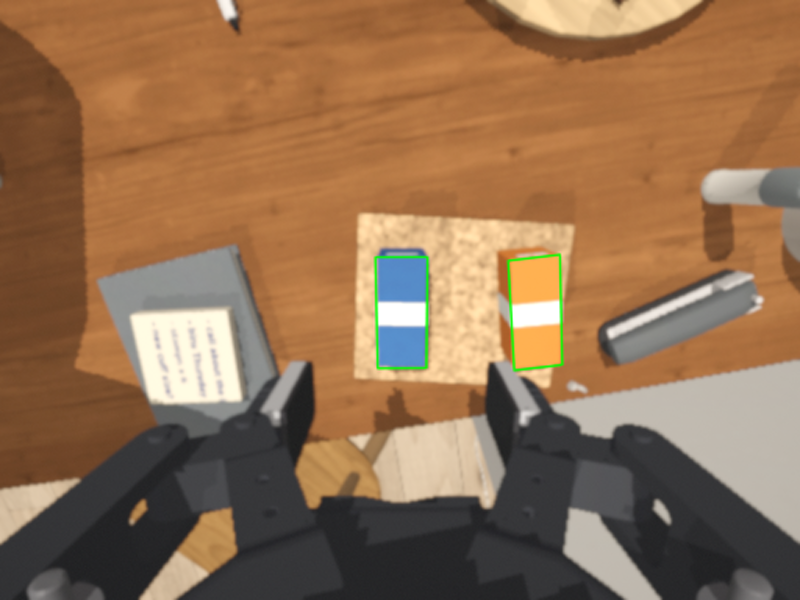

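The overlay of both fitted cartons lies on the tops in the new view to within a pixel or two. Descending onto the blue carton.

arm_command --targets '[[[0, 0, -0.05, 0, 0, 0, 0.41], [0, 0, -0.05, 0, 0, 0, 0.41], [0, 0, -0.05, 0, 0, 0, 0.41], [0, 0, -0.034, 0, 0, 0, 0.41], [0, 0, 0, 0, 0, 0, 0.41], [0, 0, 0, 0, 0, 0, -0.4], [0, 0, 0, 0, 0, 0, -0.4], [0, 0, 0, 0, 0, 0, -0.4]]]' --force 40

```text
time: 4.35
tool_pos: [414.7, -221.7, 18.7]
tcp_rot: [179.8, 0.1, 81.8]
ft_force: [-0.1, 1.4, 7.6]
finger_gap: 35.5
grip_force: 40.7
```

arm_command --targets '[[[0, 0, 0.04, 0, 0, 0, -0.4], [0, 0, 0.06, 0, 0, 0, -0.4], [0.0232, 0.0382, 0, 0, 0, 0.1535, -0.4], [0.0232, 0.0382, 0, 0, 0, 0.1535, -0.4], [0.0232, 0.0382, 0, 0, 0, 0.1535, -0.4], [0.0232, 0.0382, 0, 0, 0, 0.1535, -0.4], [0.0232, 0.0382, 0, 0, 0, 0.1535, -0.4], [0.0232, 0.0382, 0, 0, 0, 0.1535, -0.4], [0, 0, 0, 0, 0, 0, -0.4], [0, 0, 0, 0, 0, 0, -0.4]]]'

```text
time: 5.6
tool_pos: [552.1, 8.5, 116.9]
tcp_rot: [180.0, 0.0, 134.6]
ft_force: [-0.6, -0.3, -0.7]
finger_gap: 35.4
grip_force: 40.2
```

```bash
python3 - <<'E'
from h import *
from bench import status,viewer
im=viewer.snapshot("scene")[:,:,::-1].copy();m=viewer.camera_model("scene")
P=np.array([status.sense()['tool_pos'] for _ in range(1)]);print(P)
c=np.array([585.3,43.6]);a=np.radians(-135.4);R=np.array([[np.cos(a),-np.sin(a)],[np.sin(a),np.cos(a)]])
b=lambda x0,x1,y0,y1,z:np.array([np.r_[c+R@o,z] for o in([x0,y0],[x1,y0],[x1,y1],[x0,y1])])
for Q,col in((b(-70.5,-26.5,-70.5,23.5,20),(0,255,0)),(b(26.5,70.5,-23.5,70.5,20),(0,255,0)),(b(30.5,66.5,-18,65,149),(255,0,255)),(b(30.5,66.5,-18,65,104),(255,0,255))):
    cv2.polylines(im,[np.round(proj(m,Q)*8).astype(int)],True,col,1,cv2.LINE_AA,3)
cv2.imwrite("pics/i.png",cv2.resize(im[130:320,150:400],(790,600),interpolation=cv2.INTER_CUBIC))
E
```

```text
[[551.92270057   8.02685416 116.718426  ]]
```

View pics/i.png

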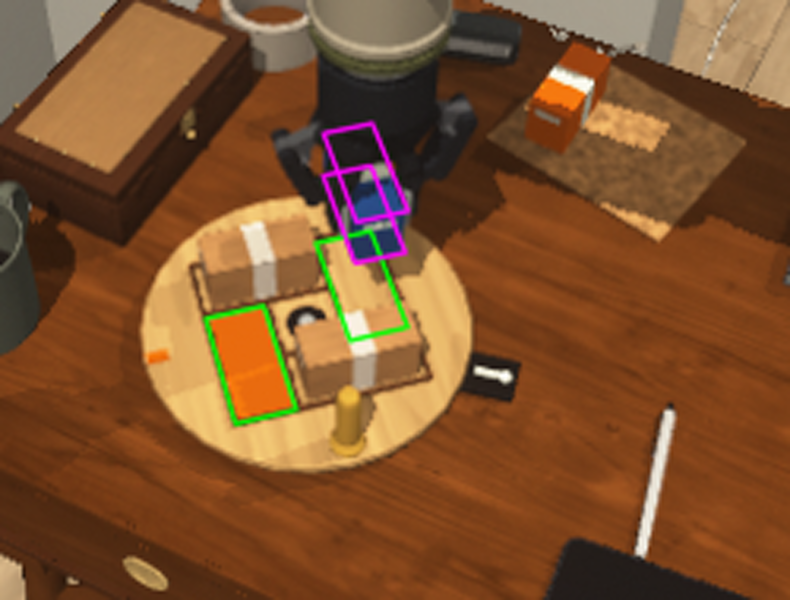

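The overlaid bays sit on the picture's bays and the carton is held over bay 2. Lowering and releasing.

arm_command --targets '[[[0, 0, -0.04, 0, 0, 0, -0.4], [0, 0, -0.03, 0, 0, 0, -0.4], [0, 0, -0.011, 0, 0, 0, -0.4], [0, 0, -0.0025, 0, 0, 0, -0.4], [0, 0, 0, 0, 0, 0, -0.4]]]'

```text
time: 6.28
tool_pos: [552.7, 7.5, 34.2]
tcp_rot: [180.0, 0.1, 134.5]
ft_force: [-1.4, -1.6, 1.5]
finger_gap: 35.4
grip_force: 40.4
```

arm_command --targets '[[[0, 0, 0, 0, 0, 0, 0.3], [0, 0, 0, 0, 0, 0, 0.3], [0, 0, 0, 0, 0, 0, 0.3], [0, 0, 0.05, 0, 0, 0, 0.3], [0, 0, 0.05, 0, 0, 0, 0.41], [0, 0, 0.05, 0, 0, 0, 0.41], [0, 0, 0, 0, 0, 0, 0.41]]]'

```text
time: 7.15
tool_pos: [555.3, 8.4, 188.6]
tcp_rot: [179.6, 0.4, 134.6]
ft_force: [1.1, 0.2, -0.4]
finger_gap: 60.1
grip_force: 0.0
```

```bash
cat > chk.py <<'E'
import sys;from h import *
from bench import status,viewer
im=viewer.snapshot("scene")[:,:,::-1].copy();m=viewer.camera_model("scene")
c=np.array([585.3,43.6]);a=np.radians(float(sys.argv[1]));R=np.array([[np.cos(a),-np.sin(a)],[np.sin(a),np.cos(a)]])
b=lambda x0,x1,y0,y1,z:np.array([np.r_[c+R@o,z] for o in([x0,y0],[x1,y0],[x1,y1],[x0,y1])])
for Q in (b(-66.5,-30.5,-65,18,65),b(30.5,66.5,-18,65,65)):
    cv2.polylines(im,[np.round(proj(m,Q)*8).astype(int)],True,(0,255,0),1,cv2.LINE_AA,3)
cv2.imwrite(sys.argv[2],cv2.resize(im[130:320,150:400],(790,600),interpolation=cv2.INTER_CUBIC))
E
python3 chk.py -135.4 pics/j.png
```

arm_command --targets '[[[-0.0059, -0.036, 0, 0, 0, -0.1008, 0.41], [-0.0059, -0.036, 0, 0, 0, -0.1008, 0.41], [-0.0059, -0.036, 0, 0, 0, -0.1008, 0.41], [-0.0059, -0.036, 0, 0, 0, -0.1008, 0.41], [-0.0059, -0.036, 0, 0, 0, -0.1008, 0.41], [-0.0059, -0.036, 0, 0, 0, -0.1008, 0.41], [-0.0059, -0.036, 0, 0, 0, -0.1008, 0.41], [-0.0059, -0.036, 0, 0, 0, -0.1008, 0.41], [0, 0, -0.04, 0, 0, 0, 0.41], [0, 0, 0, 0, 0, 0, 0.41]]]'

```text
time: 8.45
tool_pos: [501.5, -277.6, 137.4]
tcp_rot: [-179.5, -0.3, 88.3]
ft_force: [-0.3, 0.3, -0.2]
finger_gap: 60.1
grip_force: 0.0
```

arm_command --targets '[[[0, 0, -0.05, 0, 0, 0, 0.41], [0, 0, -0.05, 0, 0, 0, 0.41], [0, 0, -0.0265, 0, 0, 0, 0.41], [0, 0, 0, 0, 0, 0, 0.41], [0, 0, 0, 0, 0, 0, -0.4], [0, 0, 0, 0, 0, 0, -0.4], [0, 0, 0, 0, 0, 0, -0.4]]]'

```text
time: 9.32
tool_pos: [506.5, -280.4, 18.8]
tcp_rot: [179.8, 0.1, 88.4]
ft_force: [-0.7, -0.4, 6.8]
finger_gap: 35.5
grip_force: 41.4
```

arm_command --targets '[[[0, 0, 0.05, 0, 0, 0, -0.4], [0, 0, 0.055, 0, 0, 0, -0.4], [0.01424, 0.04476, 0, 0, 0, 0.1008, -0.4], [0.01424, 0.04476, 0, 0, 0, 0.1008, -0.4], [0.01424, 0.04476, 0, 0, 0, 0.1008, -0.4], [0.01424, 0.04476, 0, 0, 0, 0.1008, -0.4], [0.01424, 0.04476, 0, 0, 0, 0.1008, -0.4], [0.01424, 0.04476, 0, 0, 0, 0.1008, -0.4], [0.01424, 0.04476, 0, 0, 0, 0.1008, -0.4], [0.01424, 0.04476, 0, 0, 0, 0.1008, -0.4]]]'

```text
time: 10.58
tool_pos: [619.4, 80.2, 122.2]
tcp_rot: [180.0, 0.1, 134.8]
ft_force: [1.3, -0.2, -0.8]
finger_gap: 35.4
grip_force: 40.4
```

arm_command --targets '[[[0, 0, 0, 0, 0, 0, -0.4], [0, 0, 0, 0, 0, 0, -0.4]]]'

```text
time: 10.82
tool_pos: [618.7, 78.5, 121.6]
tcp_rot: [-180.0, 0.0, 134.6]
ft_force: [0.2, -0.4, -1.6]
finger_gap: 35.8
grip_force: 40.6
```

Exactly over bay 0, so lowering 88.5 mm.

arm_command --targets '[[[0, 0, -0.045, 0, 0, 0, -0.4], [0, 0, -0.03, 0, 0, 0, -0.4], [0, 0, -0.011, 0, 0, 0, -0.4], [0, 0, -0.0025, 0, 0, 0, -0.4], [0, 0, 0, 0, 0, 0, -0.4]]]'

```text
time: 11.45
tool_pos: [619.8, 77.3, 34.6]
tcp_rot: [179.9, 0.1, 134.5]
ft_force: [-2.2, -2.6, 3.9]
finger_gap: 35.7
grip_force: 40.9
```

arm_command --targets '[[[0, 0, 0, 0, 0, 0, 0.3], [0, 0, 0, 0, 0, 0, 0.3], [0, 0, 0, 0, 0, 0, 0.3], [0, 0, 0.05, 0, 0, 0, 0.3], [0, 0, 0.05, 0, 0, 0, 0.3], [0, 0, 0.05, 0, 0, 0, 0.3], [0, -0.0, 0, 0, 0, 0, 0.3]]]'

```text
time: 12.32
tool_pos: [622.1, 79.0, 189.2]
tcp_rot: [179.6, 0.4, 134.6]
ft_force: [0.4, -0.2, -0.6]
finger_gap: 55.7
grip_force: 0.0
```

```bash
python3 shot.py w5 wrist; python3 chk.py -135.4 pics/k.png;  python3 - <<'E'
from h import *;import pickle
im=cv2.imread("pics/w5.png");m=pickle.load(open("pics/w5.pkl","rb"))[1]
c=np.array([585.3,43.6]);a=np.radians(-135.4);R=np.array([[np.cos(a),-np.sin(a)],[np.sin(a),np.cos(a)]])
print(proj(m,[585,44,20]))
k=cv2.imread("pics/k.png")
for x0,x1,y0,y1 in((-66.5,-30.5,-65,18),(30.5,66.5,-18,65)):
    Q=np.array([np.r_[c+R@o,65] for o in([x0,y0],[x1,y0],[x1,y1],[x0,y1])])
    cv2.polylines(im,[np.round(proj(m,Q)*8).astype(int)],True,(0,255,0),1,cv2.LINE_AA,3)
cv2.imwrite("pics/l.png",np.hstack([cv2.resize(k[60:500,130:490],(400,489)),cv2.resize(im,(400,489))]))
E
```

```text
12.325 [622.1  79.  189.2] [179.57   0.39 134.6 ] [  2.6  12.3  84.3   0.   82.8 -42.1]
[[209.70836857 176.62152805]]
```

View pics/l.png

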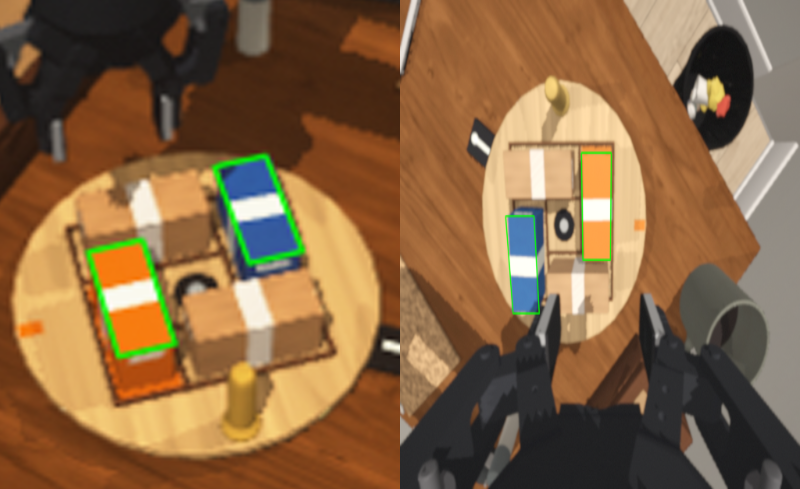

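Both cartons sit inside their bays and match the ideal outlines, and the disc has not turned. Next, the wrist swings round by about -174.6° on the way to the knob, which leaves range for the turn.

arm_command --targets '[[[-0.01078, 0.00404, 0, 0, 0, -0.18, 0.3], [-0.01078, 0.00404, 0, 0, 0, -0.18, 0.3], [-0.01078, 0.00404, 0, 0, 0, -0.18, 0.3], [-0.01078, 0.00404, 0, 0, 0, -0.18, 0.3], [-0.01078, 0.00404, 0, 0, 0, -0.18, 0.3], [-0.01078, 0.00404, 0, 0, 0, -0.18, 0.3], [-0.01078, 0.00404, 0, 0, 0, -0.18, 0.3], [-0.01078, 0.00404, 0, 0, 0, -0.18, 0.3], [-0.01078, 0.00404, 0, 0, 0, -0.18, 0.3], [-0.01078, 0.00404, 0, 0, 0, -0.18, 0.3]]]'

```text
time: 13.68
tool_pos: [509.2, 119.0, 180.3]
tcp_rot: [-179.9, 0.2, 31.1]
ft_force: [0.6, 0.4, 0.2]
finger_gap: 55.7
grip_force: 0.0
```

arm_command --targets '[[[0, 0, 0, 0, 0, -0.178, 0.3], [0, 0, 0, 0, 0, -0.178, 0.3], [0, 0, 0, 0, 0, -0.178, 0.3], [0, 0, 0, 0, 0, -0.178, 0.3], [0, 0, 0, 0, 0, -0.178, 0.3], [0, 0, 0, 0, 0, -0.178, 0.3], [0, 0, 0, 0, 0, -0.178, 0.3], [0, 0, 0, 0, 0, 0, 0.3], [0, 0, 0, 0, 0, 0, 0.3]]]'

```text
time: 14.8
tool_pos: [510.3, 119.0, 181.6]
tcp_rot: [179.9, 0.1, -39.7]
ft_force: [-0.4, -0.5, -0.2]
finger_gap: 55.4
grip_force: 0.0
```

```bash
python3 shot.py w6 wrist; python3 - <<'E'
from h import *;import pickle
im=cv2.imread("pics/w6.png");m=pickle.load(open("pics/w6.pkl","rb"))[1]
p=proj(m,[[510.9,119.1,83],[510.9,119.1,20],[585.3,43.6,20]]);print(p)
# brass mask near predicted top
h=cv2.cvtColor(im,cv2.COLOR_BGR2HSV);k=cv2.inRange(h,(20,120,110),(32,255,255))
N,l,s,c=cv2.connectedComponentsWithStats(k)
for i in range(1,N):
    if s[i,4]>25:print(s[i],c[i].round(1),atz(m,c[i],83).round(1))
E
```

```text
14.8 [510.3 119.  181.6] [ 1.7992e+02  8.0000e-02 -3.9700e+01] [  7.5  -2.6 100.8   0.   81.9 137.2]
[[256.07716963 195.15824358]
 [255.99355445 180.09034426]
 [266.16808711  80.93830455]]
[ 85 147  24  19 283] [ 96.2 156.7] [629.4 206.   83. ]
[246 172   8  15  43] [248.3 178.7] [527.2 114.6  83. ]
[248 187  17  16 193] [256.  194.7] [511.3 118.9  83. ]
```

The knob top measures (511.3,118.9), exactly below the tool. Descending and gripping.

arm_command --targets '[[[0, 0, -0.05, 0, 0, 0, 0.3], [0, 0, -0.05, 0, 0, 0, 0.3], [0, 0, -0.032, 0, 0, 0, 0.3], [0, 0, 0, 0, 0, 0, 0.3], [0, 0, 0, 0, 0, 0, -0.9], [0, 0, 0, 0, 0, 0, -0.9], [0, 0, 0, 0, 0, 0, -0.9], [0, 0, 0, 0, 0, 0, -0.9]]]' --force 30

```text
time: 15.85
tool_pos: [512.8, 119.4, 53.1]
tcp_rot: [-179.8, -0.2, -39.9]
ft_force: [-1.1, -0.5, 6.9]
finger_gap: 17.2
grip_force: 30.3
```

```bash
python3 - <<'E'
import numpy as np
from h import Ro
c=np.array([585.3,43.6]);a0=np.arctan2(118.9-43.6,511-585.3);tot=np.radians(148.8)
print(np.degrees(a0),np.hypot(118.9-43.6,511-585.3))
N=30;s=np.linspace(0,1,N+1)
p=c+106*np.c_[np.cos(a0+tot*s),np.sin(a0+tot*s)];p=np.round(np.diff(np.round(p,1),axis=0)/1000,4)
for r in(0,10,20):print([[float(q[0]),float(q[1]),0,0,0,round(tot/N,4),-0.9] for q in p[r:r+10]])
print(c+106*np.array([np.cos(a0+tot),np.sin(a0+tot)]))
E
```

```text
134.61701252563935 105.78553776391173
[[-0.0062, -0.0068, 0, 0, 0, np.float64(0.0866), -0.9], [-0.0056, -0.0072, 0, 0, 0, np.float64(0.0866), -0.9], [-0.005, -0.0077, 0, 0, 0, np.float64(0.0866), -0.9], [-0.0043, -0.0081, 0, 0, 0, np.float64(0.0866), -0.9], [-0.0036, -0.0084, 0, 0, 0, np.float64(0.0866), -0.9], [-0.0029, -0.0088, 0, 0, 0, np.float64(0.0866), -0.9], [-0.0021, -0.0089, 0, 0, 0, np.float64(0.0866), -0.9], [-0.0013, -0.0091, 0, 0, 0, np.float64(0.0866), -0.9], [-0.0005, -0.0091, 0, 0, 0, np.float64(0.0866), -0.9], [0.0003, -0.0092, 0, 0, 0, np.float64(0.0866), -0.9]]
[[0.0011, -0.0091, 0, 0, 0, np.float64(0.0866), -0.9], [0.0018, -0.009, 0, 0, 0, np.float64(0.0866), -0.9], [0.0026, -0.0088, 0, 0, 0, np.float64(0.0866), -0.9], [0.0034, -0.0085, 0, 0, 0, np.float64(0.0866), -0.9], [0.0041, -0.0082, 0, 0, 0, np.float64(0.0866), -0.9], [0.0048, -0.0078, 0, 0, 0, np.float64(0.0866), -0.9], [0.0054, -0.0074, 0, 0, 0, np.float64(0.0866), -0.9], [0.0061, -0.0069, 0, 0, 0, np.float64(0.0866), -0.9], [0.0067, -0.0063, 0, 0, 0, np.float64(0.0866), -0.9], [0.0071, -0.0058, 0, 0, 0, np.float64(0.0866), -0.9]]
[[0.0077, -0.005, 0, 0, 0, np.float64(0.0866), -0.9], [0.008, -0.0045, 0, 0, 0, np.float64(0.0866), -0.9], [0.0084, -0.0037, 0, 0, 0, np.float64(0.0866), -0.9], [0.0087, -0.0029, 0, 0, 0, np.float64(0.0866), -0.9], [0.0089, -0.0022, 0, 0, 0, np.float64(0.0866), -0.9], [0.009, -0.0014, 0, 0, 0, np.float64(0.0866), -0.9], [0.0092, -0.0007, 0, 0, 0, np.float64(0.0866), -0.9], [0.0092, 0.0002, 0, 0, 0, np.float64(0.0866), -0.9], [0.0091, 0.001, 0, 0, 0, np.float64(0.0866), -0.9], [0.009, 0.0017, 0, 0, 0, np.float64(0.0866), -0.9]]
[609.89589384 -59.50694451]
```

arm_command --targets '[[[-0.0031, -0.0034, 0, 0, 0, 0.0433, -0.9], [-0.0031, -0.0034, 0, 0, 0, 0.0433, -0.9], [-0.0056, -0.0072, 0, 0, 0, 0.0866, -0.9], [-0.005, -0.0077, 0, 0, 0, 0.0866, -0.9], [-0.0043, -0.0081, 0, 0, 0, 0.0866, -0.9], [-0.0036, -0.0084, 0, 0, 0, 0.0866, -0.9], [-0.0029, -0.0088, 0, 0, 0, 0.0866, -0.9], [-0.0021, -0.0089, 0, 0, 0, 0.0866, -0.9], [-0.0013, -0.0091, 0, 0, 0, 0.0866, -0.9], [-0.0005, -0.0091, 0, 0, 0, 0.0866, -0.9]]]'

```text
time: 17.1
tool_pos: [480.0, 45.4, 53.0]
tcp_rot: [-180.0, -0.1, 4.9]
ft_force: [-7.3, 3.1, 13.6]
finger_gap: 16.8
grip_force: 30.7
```

arm_command --targets '[[[0.0003, -0.0092, 0, 0, 0, 0.0866, -0.9], [0.0011, -0.0091, 0, 0, 0, 0.0866, -0.9], [0.0018, -0.009, 0, 0, 0, 0.0866, -0.9], [0.0026, -0.0088, 0, 0, 0, 0.0866, -0.9], [0.0034, -0.0085, 0, 0, 0, 0.0866, -0.9], [0.0041, -0.0082, 0, 0, 0, 0.0866, -0.9], [0.0048, -0.0078, 0, 0, 0, 0.0866, -0.9], [0.0054, -0.0074, 0, 0, 0, 0.0866, -0.9], [0.0061, -0.0069, 0, 0, 0, 0.0866, -0.9], [0.0067, -0.0063, 0, 0, 0, 0.0866, -0.9]]]'

```text
time: 18.35
tool_pos: [517.6, -36.2, 53.1]
tcp_rot: [179.8, -0.1, 54.5]
ft_force: [-0.4, 4.2, 7.5]
finger_gap: 16.8
grip_force: 29.9
```

arm_command --targets '[[[0.0071, -0.0058, 0, 0, 0, 0.0866, -0.9], [0.0077, -0.005, 0, 0, 0, 0.0866, -0.9], [0.008, -0.0045, 0, 0, 0, 0.0866, -0.9], [0.0084, -0.0037, 0, 0, 0, 0.0866, -0.9], [0.0087, -0.0029, 0, 0, 0, 0.0866, -0.9], [0.0089, -0.0022, 0, 0, 0, 0.0866, -0.9], [0.009, -0.0014, 0, 0, 0, 0.0866, -0.9], [0.0092, -0.0007, 0, 0, 0, 0.0866, -0.9], [0.0092, 0.0002, 0, 0, 0, 0.0866, -0.9], [0.0046, 0.0005, 0, 0, 0, 0.0433, -0.9]]]'

```text
time: 19.6
tool_pos: [598.0, -59.4, 53.0]
tcp_rot: [179.8, -0.1, 101.7]
ft_force: [-3.6, 10.8, 10.4]
finger_gap: 17.0
grip_force: 30.2
```

arm_command --targets '[[[0.0045, 0.0005, 0, 0, 0, 0.0433, -0.9], [0.0045, 0.0008, 0, 0, 0, 0.0433, -0.9], [0.0045, 0.0009, 0, 0, 0, 0.0433, -0.9], [0, 0, 0, 0, 0, 0, -0.9], [0, 0, 0, 0, 0, 0, -0.9], [0, 0, 0, 0, 0, 0, -0.9], [0, 0, 0, 0, 0, 0, -0.9]]]'

```text
time: 20.48
tool_pos: [610.9, -56.8, 53.0]
tcp_rot: [179.8, -0.2, 109.0]
ft_force: [-3.9, 12.5, 10.1]
finger_gap: 16.7
grip_force: 30.2
```

```bash
python3 chk.py 13.4 pics/n.png; python3 shot.py w7 wrist;python3 - <<'E'
from h import *;import pickle
im=cv2.imread("pics/w7.png");k=cv2.imread("pics/n.png")
cv2.imwrite("pics/o.png",np.hstack([cv2.resize(k[60:500,100:490],(430,489)),cv2.resize(im,(370,489))]))
E
```

```text
20.525 [611.  -56.8  53.1] [ 1.7984e+02 -1.5000e-01  1.0901e+02] [-10.2  18.   92.5   0.2  69.5 -29.3]
```

View pics/o.png

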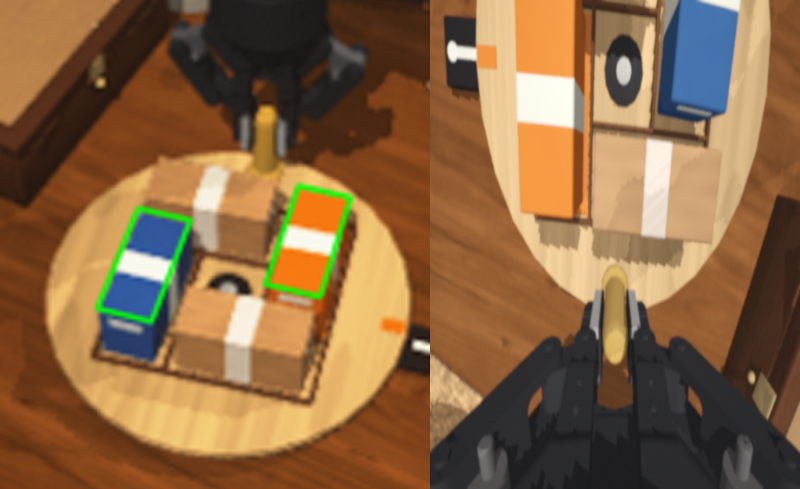

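The picture shows the mark at (487,57) in line with the pointer bar at (460,52), all four cartons seated and the knob gripped. A quick numeric check, then hand in.

```bash
python3 - <<'E'
from h import *;import pickle
m=pickle.load(open("pics/w7.pkl","rb"))[1];q=lambda x,y:((x-430)*512/370,y*384/489)
c=np.array([585.3,43.6])
for n,p,z in(("mark",q(487,57),20),("ptr",q(452,49),10),("ptr",q(470,54),10),("hub",q(624,70),20)):
    P=atz(m,p,z);d=P[:2]-c;print(n,P.round(1),np.hypot(*d).round(1),np.degrees(np.arctan2(d[1],d[0])).round(1))
E
```

```text
mark [476.8  14.6  20. ] 112.3 -165.0
ptr [439.7   9.3  10. ] 149.6 -166.7
ptr [455.7  11.8  10. ] 133.5 -166.2
hub [585.   44.7  20. ] 1.2 104.3
```

```bash
python3 -c "
from bench import job;print(job.hand_in())"
```

```text
the job is handed in; nothing more can be done
None
```

I handed the job in with both cartons flat in their bays, the orange mark about 3 mm from the pointer (limit 12 mm), and the arm still gripping the knob with about 30 N; no verdict came back.

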